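# Seat the screw jar in its block and twist off the tight lid

### The job

The square clear-plastic jar of brass screws has been left out on the bench with its lid on tight. Pick it up with a light grip (its thin walls crack if squeezed hard) and set it fully down, still closed, in the empty square pocket of the wooden jar block, which stops it from turning; then twist its lid anticlockwise, stop turning as soon as the threads let go after not quite a quarter turn, lift the lid straight up and finish while still holding it level, an inch or so above the open jar. Leave the other jar and the things lying about alone.

Things in the scene. Friction and masses are not known exactly. Their poses are not given: they have to be found in the camera images.
- jar: The jar alone on the bench: square clear plastic, brass screws inside, 60 x 60 mm, corners r 9 mm, flat sides 4 to 54 mm up (heel below is 53 mm wide), 85 mm tall with lid, 0.3 to 0.5 kg. Origin: centre of underside; z up; x, y square to the four like sides. Thin walls: the fingers' summed force on it must stay under 100 N (a grip of 20 to 35 N is safe). Unbraced it spins when the lid is twisted.
- jar_mouth (a point): Centre of the jar's open rim, 80 mm above its underside; axes as the jar's. Between the flat sides' top (54 mm) and the rim lie a shoulder (to 62 mm) and a round neck, 38 mm across, with three short thread ramps.
- lid: That jar's ribbed round black lid, 54 mm across, 20 mm tall, 70 g, sturdy. Origin: centre of its skirt's lower edge, 65 mm above the jar's underside when tight, its x axis then along the jar's; z up. A sprung liner keeps it tight: about 0.4 to 0.7 N m to turn (grip 40 N or more).
- lid_top (a point): Centre of the lid's top, 20 mm above the lid's origin; axes as the lid's. Turned anticlockwise from above, the lid rises 1 to 3 mm and is free of the threads after 55 degrees relative to the jar; a stop blocks it at 97 (75 is best). Then it lifts straight off: lifted 15 mm, its skirt clears the rim.
- pocket (a point): Centre of the floor of the empty pocket (the jar block's -y end), 9 mm above the bench; axes as the block's, z up. The pocket is 64 x 64 mm, walls square to these axes, 22 mm deep, rim 31 mm above the bench. A seated jar can still turn about 5 degrees either way in it.
- jar_block: Jar block screwed to the bench: plywood base 128 x 246 x 9 mm with battens to a height of 31 mm that leave two square pockets, centred 55 mm to either side along its y axis. Origin: centre of its underside; x toward its far long side.
- other_jar: A closed jar of the same shape and size (steel screws) that stands in the block's other pocket, at +y, 110 mm from the empty one. A bystander. Origin: centre of its underside, 9 mm above the bench.
- loose_hinge: Black T-hinge, 154 x 62 x 10 mm, lying on the bench beyond the work. A bystander.
- screwdriver: Black-handled screwdriver, about 190 mm long, 28 mm high, lying beyond the jar block. A bystander.
- tape: Tape measure, 59 x 84 x 69 mm, standing to the right of the work. A bystander.
- pencil: Red pencil, 191 mm long, 8 mm thick, lying near the front edge. A bystander.
Things that resemble listed ones, but are neither listed nor needed, are in the scene too. What is meant by the lid is not turquoise, and is the larger of those in its own colour.

How it is judged:
On the way, in this order (a step that is already met when the one before it is completed fails the run):
1. the jar stands fully down in the empty pocket, its lid still tight (z of jar in the frame of pocket below 0.005 m and horizontal distance between jar and pocket below 0.006 m and angle between jar's own z axis and vertical below 0.08 rad and angle between the x axis of lid and the x axis of jar, either way round below 0.25 rad), for 0.3 s.
2. the lid is twisted until its threads let go, the jar still seated (z of jar in the frame of pocket below 0.005 m and horizontal distance between jar and pocket below 0.006 m and angle between jar's own z axis and vertical below 0.08 rad and angle between the x axis of lid and the x axis of jar, either way round above 0.9 rad), for 0.1 s.
At the end, for the whole second after the job is handed in: The jar stands untouched in the pocket (within 6 mm of its centre, 5 mm of its floor, 0.08 rad of upright); the gripper holds the lid still and off the jar, its lower edge 4 to 60 mm above the rim, within 20 mm of the jar's axis, tilted under 0.2 rad, turned 52 to 128 degrees from tight (all of step 2 and z of lid in the frame of jar_mouth between 0.004 and 0.06 m and horizontal distance between lid and jar_mouth below 0.02 m and angle between lid's own z axis and vertical below 0.2 rad and contact force between the fingers and lid above 2 N and contact force between each of lid, the fingers and jar below 0.2 N and linear speed of lid below 0.03 m/s); the arm keeps its last pose, push and grip.
It fails at once if the thin jar is squeezed: the fingers' force on it exceeds 100 N (contact force between the fingers and jar above 100 N).
It fails at once if the jar is tipped by more than 0.5 rad (angle between jar's own z axis and vertical above 0.5 rad).
It fails at once if the other jar is moved by more than 10 mm (distance of other_jar from where it was at the start of the episode above 0.01 m).
It fails at once if a bystander (hinge, screwdriver, tape measure, pencil) is moved by more than 15 mm (distance of any of loose_hinge, screwdriver, tape, pencil from where it was at the start of the episode above 0.015 m).
It also fails if it takes over 48 s, if anything falls off the work surface, if the arm or the gripper's body presses on something with over 40 N, if the wrist force passes 120 N, or if a joint passes its speed limit or range.

### The arm

A 6-joint arm with a two-finger parallel gripper is mounted at the origin on a cart in front of the work surface, level with it; the furniture and walls round the work are solid. World frame = base frame: x ahead of the robot, y to its left, z up, the work surface at z = 0. Lengths are in m, angles in rad, forces in N, time in s.
With the tool pointing down it reaches from about 0.225 to 0.875 m from the base axis. Payload 3.4 kg.
Tool frame: the origin (TCP) lies at the very end of the fingers, on their centre line; the grasp point (between the pads) lies behind it (manip.grasp_offset is the z of the grasp point in the tool frame, in m); z points along the fingers, y is the line along which they close (so a half turn about z gives the same grasp; the last joint's range is limited). The gripper opens to 85 mm and grips with 20 to 120 N. Pads are 22 mm wide; open, the fingers measure 114 mm over their backs; the gripper's body (76 mm by 85 mm) begins 54 mm behind the grasp point. The pads swing forward as they close: fully open they stand 13 mm farther back than shut.
Start: joints at [1.045, 0.276, 1.505, -0, 1.361, -0.121], TCP at [0.226, 0.529, 0.209] pointing down, gripper open.
Joint ranges: [-2.89, 2.89], [-0.75, 2.08], [0.22, 2.7], [-1.18, 4.32], [0.11, 2.71], [-2.7, 2.7]. Speed limits (rad/s): [2.57, 2.57, 3.14, 3.14, 3.14, 3.14].

### API

Orientations are given as a unit quaternion [w, x, y, z].
In Python, from rig import manip gives the robot as it stands.
- The arm moves only by the shell command python3 -m pendant 'ROWS' [FORCE]. ROWS is JSON, a list of rows, each an object of numbers: "dx", "dy", "dz": the shift along the tool's x, y, z in m; "rx", "ry", "rz": the turn, a rotation vector about the tool's x, y, z in degrees; "hand": the finger opening in m, from 0 to 0.0854. In form: [{"dx": .., "dy": .., "dz": .., "rx": .., "ry": .., "rz": .., "hand": ..}, ...]. A call has 1 to 12 rows; each row shifts and turns the commanded pose from where the row before left it, along the tool's axes as they then stand; what a row does not reach is not made up. A row lasts 1/12 s, in which the tool goes at most 41.7 mm and 7.16 degrees, less where a joint would pass 70% of its speed; a pose out of reach is approached as far as the arm can. A call is refused whole if a number of a shift passes 0.0417 or a number of a turn 7.16, either way. A call with a gripper value outside its range is refused whole. The fingers move at their own pace and stop on an object; FORCE is the grip in N (left out, the last holds). Time passes only in rows, so rows that do not move let the fingers close. It gives the time, the measured TCP pose, the force, the opening and the grip force at its end, in the units of the state.
- manip.get_state(): the state, without advancing time (a new reading comes with each control period).
- manip.get_image(name): name is "scene" or "top"; returns a dict with "frame" (400x640x3 uint8, red, green, blue), "fx", "fy", "cx", "cy" (pixels), "position" and "attitude" of the camera in the world. Camera axes: x right, y up, looking along -z (the intrinsics and any distortion apply to the point x, -y, -z); pixel columns grow to the right and rows downward; lengths in m; the calibration is good to about 2 mm. A picture is of the moment at which its call begins. There is no depth.
- manip.sign_off(): hands the job in; it is judged then, once.
The state is a dict: "clock": time; "qpos": joint angles; "qd": joint speeds; "effort": joint torques, N m; "position": TCP position; "ee_rot": TCP orientation; "contact_force": force on the tool from outside, world axes, zero at the start; "moment": the same for the moment, N m; "width": finger opening in m; "gripper_force": force on a finger pad.
Only numpy, scipy, OpenCV 4.12 (cv2) and the standard library are available. Lean on these libraries where they do the work, as an engineer would, in place of code of your own. Each camera call takes 0.05 s, during which the arm holds its last target. There are 200 camera calls.

## Working session

There is one attempt and no reset: what is moved stays moved. The work goes in short steps, Python scripts to look and compute and a shell command to move; the robot and the scene stay as the last step left them, time stands still between calls to the robot, and variables do not carry over. Pictures are saved under pics/ and viewed, at most 10 in all, crops included, and the job is handed in when it is done.

```bash
mkdir -p pics; python3 - <<'E'
from rig import manip
import cv2, numpy as np
for n in("scene","top"):
    d=manip.get_image(n); cv2.imwrite(f"pics/{n}0.png",d["frame"][:,:,::-1]); print({k:v for k,v in d.items() if k!="frame"})
    np.save(f"pics/{n}0.npy",d["frame"])
print(manip.get_state(), manip.grasp_offset)
E
```

```text
{'fx': 388.37216012727293, 'fy': 388.37216012727293, 'cx': 317.91817087796164, 'cy': 196.30727385568454, 'position': array([ 0.07265746, -0.72105965,  0.55028835]), 'attitude': array([ 0.8215115 ,  0.46383202, -0.16753923, -0.28619805])}
{'fx': 441.3961399142262, 'fy': 441.3961399142262, 'cx': 320.4362841764657, 'cy': 204.22167048324994, 'position': array([ 0.48999327, -0.11479251,  1.28061307]), 'attitude': array([ 0.71621319,  0.02891912, -0.02910133, -0.69667457])}
{'clock': 0.1, 'qpos': array([ 1.04499665e+00,  2.76584333e-01,  1.50599121e+00,  5.45775001e-06,
        1.36069371e+00, -1.21008435e-01]), 'qd': array([ 0.00127864, -0.00143435, -0.00379625,  0.00139367,  0.00149821,
       -0.00065396]), 'effort': array([ 2.11316445e-03, -4.17698514e+01, -2.46406531e+01, -4.84715338e-05,
        5.78864798e-03, -3.49675122e-05]), 'position': array([0.22620938, 0.52809958, 0.20850235]), 'ee_rot': array([-2.68938702e-04,  2.01017116e-01,  9.79587371e-01, -7.93994604e-04]), 'contact_force': array([-0.02635206,  1.34491003, -0.06143985]), 'moment': array([ 0.02552907,  0.00465457, -0.00173097]), 'gripper_force': 0.0, 'width': 0.08559007949863998} -0.0187
```

View pics/scene0.png

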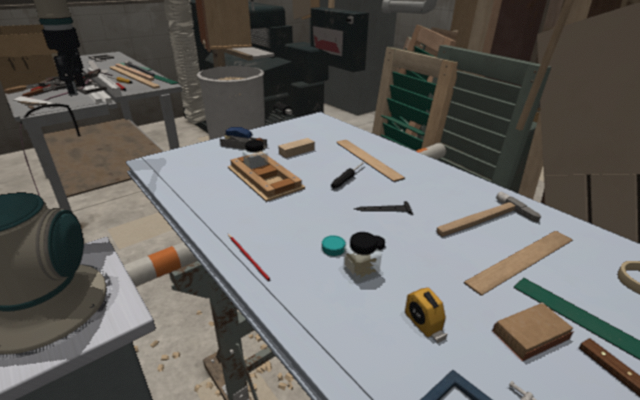

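View pics/top0.png

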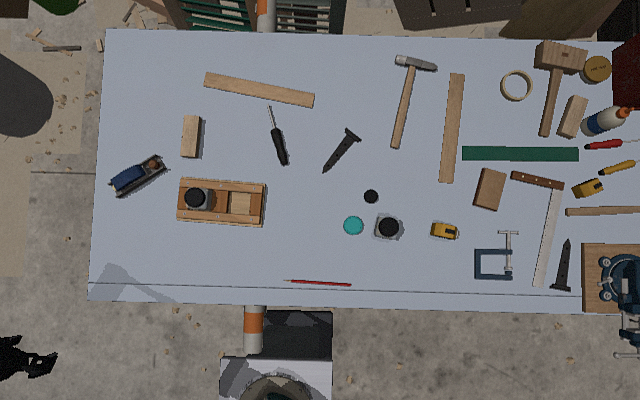

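The scene shows the target jar at about (362,255) in the scene view and (388,227) in the top view. A turquoise lid lies at (353,225) and a small black lid at (371,196), both in the top view. The block is at (222,202), with its empty pocket at about (242,203). I'll crop in on these.

```bash
cat > h.py <<'E'
import numpy as np
from rig import manip
from scipy.spatial.transform import Rotation as R
def Rm(q): return R.from_quat([q[1],q[2],q[3],q[0]]).as_matrix()
def proj(d,p):
    c=(np.atleast_2d(p)-d["position"])@Rm(d["attitude"])
    return np.c_[d["cx"]+d["fx"]*c[:,0]/-c[:,2], d["cy"]-d["fy"]*c[:,1]/-c[:,2]]
def ray(d,uv,z):
    uv=np.atleast_2d(uv)
    r=np.c_[(uv[:,0]-d["cx"])/d["fx"],-(uv[:,1]-d["cy"])/d["fy"],-np.ones(len(uv))]@Rm(d["attitude"]).T
    return d["position"]+r*((z-d["position"][2])/r[:,2])[:,None]
E
python3 - <<'E'
from h import *
import cv2
t=manip.get_image("top");s=manip.get_image("scene")
def crop(f,x,y,w,h,k): return cv2.resize(f[y:y+h,x:x+w],None,fx=k,fy=k,interpolation=cv2.INTER_CUBIC)
a=crop(t["frame"],335,180,80,75,4); b=crop(t["frame"],170,165,100,75,4); c=crop(s["frame"],315,220,80,70,4); e=crop(s["frame"],220,130,100,70,4)
cv2.imwrite("pics/c.png",np.vstack([np.hstack([a,b]),np.hstack([c,e])])[:,:,::-1])
def dark(d,x,y,w,h,th,z):
    f=d["frame"][y:y+h,x:x+w].max(2); n,l,st,ce=cv2.connectedComponentsWithStats((f<th).astype(np.uint8))
    for i in range(1,n):
        if st[i,4]>15: print(st[i]+[x,y,0,0,0],ce[i]+[x,y],ray(d,ce[i]+[x,y],z)[0])
for th in(40,60): print(th);dark(t,355,180,60,65,th,.085); dark(s,340,225,50,50,th,.085)
print("other");dark(t,180,180,32,32,60,.094)
E
```

```text
40
[364 190  14  13 141] [370.34042553 195.96453901] [ 0.61465252 -0.24892973  0.085     ]
[379 217  20  20 300] [388.25333333 226.55333333] [ 0.53279123 -0.29893744  0.085     ]
[351 233  33  21 539] [365.85343228 242.99257885] [ 0.52561696 -0.31272138  0.085     ]
60
[364 189  14  14 153] [370.4379085 195.8496732] [ 0.61497411 -0.24918931  0.085     ]
[378 217  21  21 319] [388.28213166 226.70219436] [ 0.53239073 -0.29902142  0.085     ]
[351 233  34  22 573] [365.95636998 243.12390925] [ 0.52548124 -0.31314106  0.085     ]
other
[184 188  22  20 333] [194.54654655 197.2042042 ] [0.59718511 0.226529   0.094     ]
[202 189  10  22  92] [208.85869565 200.13043478] [0.59033041 0.18753356 0.094     ]
```

View pics/c.png

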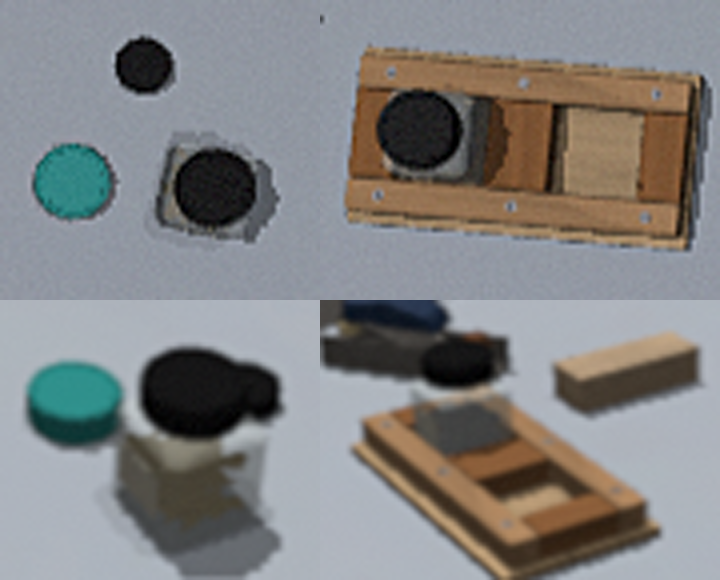

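The crop shows the jar's lid at about (388,227), with the jar rotated roughly 10° in the image. The pocket is centred near (239,203), with the block tilted about 5.5°. Next I'll refine the pocket position and the yaws with edges.

```bash
python3 - <<'E'
from h import *
import cv2
t=manip.get_image("top");f=t["frame"]
# block angle from wood mask (red>blue)
hsv=cv2.cvtColor(f,cv2.COLOR_RGB2HSV); m=((hsv[...,1]>60)&(hsv[...,0]<25)).astype(np.uint8)
m[:, :170]=0;m[:,272:]=0;m[:172]=0;m[235:]=0
m=cv2.morphologyEx(m,cv2.MORPH_CLOSE,np.ones((9,9)))
c=max(cv2.findContours(m,0,1)[0],key=cv2.contourArea); r=cv2.minAreaRect(c); bx=cv2.boxPoints(r)
print("box",r); w=ray(t,bx,.02);print(w.round(4))
e=[w[(i+1)%4]-w[i] for i in range(4)]
print([(np.linalg.norm(v),np.degrees(np.arctan2(v[1],v[0]))) for v in e], w.mean(0))
# world-rectified views, 0.5 mm/px : up=+x, left=+y
def rect(z,cx,cy,half,n=300):
    g=np.linspace(-half,half,n); X,Y=np.meshgrid(cx-g,cy-g,indexing="ij")
    uv=proj(t,np.c_[X.ravel(),Y.ravel(),np.full(X.size,z)]).astype(np.float32)
    im=cv2.remap(f,uv[:,0].reshape(n,n),uv[:,1].reshape(n,n),cv2.INTER_CUBIC)
    im=cv2.convertScaleAbs(im,alpha=1.3)
    for k in range(0,n,50): im[k,::4]=(255,0,0); im[::4,k]=(255,0,0)
    return im
p=ray(t,[[239,202.75]],.031)[0];print("pocket guess",p)
cv2.imwrite("pics/r.png",np.hstack([rect(.054,.532,-.299,.06,400),rect(.031,p[0],p[1],.06,400)])[:,:,::-1])
E
```

```text
box ((220.33448791503906, 201.48622131347656), (86.45035552978516, 43.43278884887695), 4.763641834259033)
[[0.5383 0.299  0.02  ]
 [0.6632 0.2955 0.02  ]
 [0.6493 0.0467 0.02  ]
 [0.5247 0.0523 0.02  ]]
[(np.float64(0.12488856466967557), np.float64(-1.6433065604629513)), (np.float64(0.24909774575612292), np.float64(-93.20331019708453)), (np.float64(0.12471763430670327), np.float64(177.43676212743065)), (np.float64(0.24709107324739632), np.float64(86.82739650561427))] [0.59385644 0.17338824 0.02      ]
pocket guess [0.59056537 0.11766576 0.031     ]
```

View pics/r.png

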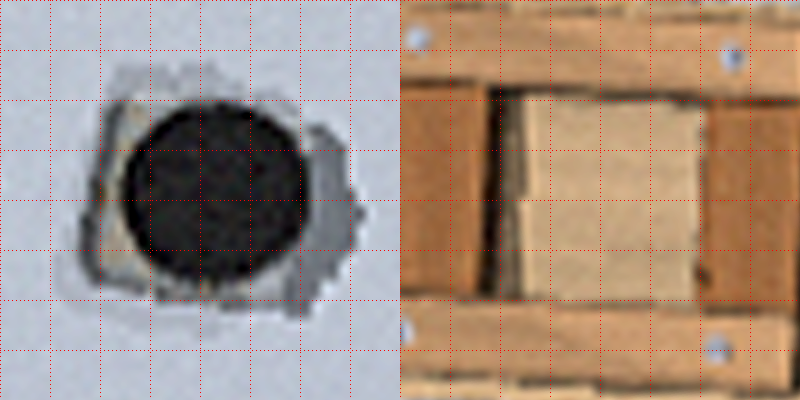

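Measured positions: jar at about (0.532, -0.299) with yaw about -10°, and pocket at about (0.591, 0.119) with yaw about -2.8°. I'll turn the tool so the fingers close along the jar's x axis, then carry over.

```bash
cat > go.py <<'E'
import sys
from h import *
x,y,z,a=map(float,sys.argv[1:5]); s=manip.get_state(); M=Rm(s["ee_rot"])
d=M.T@(np.array([x,y,z])-s["position"]); ang=np.degrees(np.arctan2(M[1,1],M[0,1]))
c,sn=np.cos(np.radians(a)),np.sin(np.radians(a))
T=np.array([[-sn,c,0],[c,sn,0],[0,0,-1]]).T; T=np.c_[[-sn*-1*-1*-1 if 0 else -sn,c,0],[c,sn,0],[0,0,-1]]
rv=np.degrees(R.from_matrix(M.T@T).as_rotvec())
print("shift mm",(d*1000).round(1),"rot deg",rv.round(2),"yang",ang.round(2),"pos",s["position"].round(4),"w",round(s["width"],4),"F",s["contact_force"].round(2),"M",s["moment"].round(3),"g",round(s["gripper_force"],1),"t",round(s["clock"],2),"q6",s["qpos"][5].round(3))
E
sed -i '/^T=np.array/d;/sn\*-1/d' go.py; sed -i '5a T=np.array([[-sn,c,0],[c,sn,0],[0,0,-1]]).T' go.py; sed -i '/rv=/!b' go.py
python3 -m pendant '[{"rz":6.98,"hand":0.085},{"rz":6.98},{"rz":6.98},{"rz":6.98},{"rz":6.98},{"rz":6.98},{"rz":6.98},{"rz":6.98},{"rz":6.98},{"rz":6.98},{"rz":6.98},{}]' 25
python3 go.py .532 -.299 .209 -10; cat go.py
```

```text
shift mm [-6.068e+02 -6.400e+02  4.000e-01] rot deg [-4.00e-02  3.00e-02  7.68e+01] yang 66.8 pos [0.2264 0.5283 0.2089] w 0.0854 F [0.01 0.03 0.7 ] M [ 0.057  0.041 -0.066] g 0.0 t 0.25 q6 -0.121
import sys
from h import *
x,y,z,a=map(float,sys.argv[1:5]); s=manip.get_state(); M=Rm(s["ee_rot"])
d=M.T@(np.array([x,y,z])-s["position"]); ang=np.degrees(np.arctan2(M[1,1],M[0,1]))
c,sn=np.cos(np.radians(a)),np.sin(np.radians(a))
T=np.array([[-sn,c,0],[c,sn,0],[0,0,-1]]).T
rv=np.degrees(R.from_matrix(M.T@T).as_rotvec())
print("shift mm",(d*1000).round(1),"rot deg",rv.round(2),"yang",ang.round(2),"pos",s["position"].round(4),"w",round(s["width"],4),"F",s["contact_force"].round(2),"M",s["moment"].round(3),"g",round(s["gripper_force"],1),"t",round(s["clock"],2),"q6",s["qpos"][5].round(3))invalid input
```

```bash

python3 -m pendant '[{"rz":6.98,"hand":0.085},{"rz":6.98},{"rz":6.98},{"rz":6.98},{"rz":6.98},{"rz":6.98},{"rz":6.98},{"rz":6.98},{"rz":6.98},{"rz":6.98},{"rz":6.98},{"rz":0}]' 25
python3 go.py .532 -.299 .209 -10
```

```text
shift mm [-6.068e+02 -6.400e+02  4.000e-01] rot deg [-4.00e-02  3.00e-02  7.68e+01] yang 66.8 pos [0.2264 0.5283 0.2089] w 0.0854 F [0.01 0.03 0.7 ] M [ 0.057  0.041 -0.066] g 0.0 t 0.25 q6 -0.121invalid input
```

Rows probably need every key.

```bash

python3 -m pendant '[{"dx":0,"dy":0,"dz":0,"rx":0,"ry":0,"rz":6.98,"hand":0.085},{"dx":0,"dy":0,"dz":0,"rx":0,"ry":0,"rz":6.98,"hand":0.085},{"dx":0,"dy":0,"dz":0,"rx":0,"ry":0,"rz":6.98,"hand":0.085},{"dx":0,"dy":0,"dz":0,"rx":0,"ry":0,"rz":6.98,"hand":0.085},{"dx":0,"dy":0,"dz":0,"rx":0,"ry":0,"rz":6.98,"hand":0.085},{"dx":0,"dy":0,"dz":0,"rx":0,"ry":0,"rz":6.98,"hand":0.085},{"dx":0,"dy":0,"dz":0,"rx":0,"ry":0,"rz":6.98,"hand":0.085},{"dx":0,"dy":0,"dz":0,"rx":0,"ry":0,"rz":6.98,"hand":0.085},{"dx":0,"dy":0,"dz":0,"rx":0,"ry":0,"rz":6.98,"hand":0.085},{"dx":0,"dy":0,"dz":0,"rx":0,"ry":0,"rz":6.98,"hand":0.085},{"dx":0,"dy":0,"dz":0,"rx":0,"ry":0,"rz":6.98,"hand":0.085}]' 25
python3 go.py .532 -.299 .209 -10
```

```text
clock: 1.17
position: [0.2264, 0.5285, 0.2092]
ee_rot: [0.0, 0.768, 0.641, -0.0]
contact_force: [0.4, 0.4, 0.2]
width: 0.0851
gripper_force: 0.0
shift mm [-7.593e+02  4.489e+02  3.000e-01] rot deg [-0.    0.01 -0.32] yang -10.32 pos [0.2264 0.5285 0.2092] w 0.0851 F [0.41 0.42 0.22] M [ 0.004 -0.02  -0.037] g 0.0 t 1.17 q6 1.225
```

```bash

python3 -m pendant '[{"dx":-0.0316,"dy":0.0187,"dz":0,"rx":0,"ry":0,"rz":0,"hand":0.085},{"dx":-0.0316,"dy":0.0187,"dz":0,"rx":0,"ry":0,"rz":0,"hand":0.085},{"dx":-0.0316,"dy":0.0187,"dz":0,"rx":0,"ry":0,"rz":0,"hand":0.085},{"dx":-0.0316,"dy":0.0187,"dz":0,"rx":0,"ry":0,"rz":0,"hand":0.085},{"dx":-0.0316,"dy":0.0187,"dz":0,"rx":0,"ry":0,"rz":0,"hand":0.085},{"dx":-0.0316,"dy":0.0187,"dz":0,"rx":0,"ry":0,"rz":0,"hand":0.085},{"dx":-0.0316,"dy":0.0187,"dz":0,"rx":0,"ry":0,"rz":0,"hand":0.085},{"dx":-0.0316,"dy":0.0187,"dz":0,"rx":0,"ry":0,"rz":0,"hand":0.085},{"dx":-0.0316,"dy":0.0187,"dz":0,"rx":0,"ry":0,"rz":0,"hand":0.085},{"dx":-0.0316,"dy":0.0187,"dz":0,"rx":0,"ry":0,"rz":0,"hand":0.085},{"dx":-0.0316,"dy":0.0187,"dz":0,"rx":0,"ry":0,"rz":0,"hand":0.085},{"dx":-0.0316,"dy":0.0187,"dz":0,"rx":0,"ry":0,"rz":0,"hand":0.085}]' 25
python3 -m pendant '[{"dx":-0.0316,"dy":0.0187,"dz":0,"rx":0,"ry":0,"rz":0,"hand":0.085},{"dx":-0.0316,"dy":0.0187,"dz":0,"rx":0,"ry":0,"rz":0,"hand":0.085},{"dx":-0.0316,"dy":0.0187,"dz":0,"rx":0,"ry":0,"rz":0,"hand":0.085},{"dx":-0.0316,"dy":0.0187,"dz":0,"rx":0,"ry":0,"rz":0,"hand":0.085},{"dx":-0.0316,"dy":0.0187,"dz":0,"rx":0,"ry":0,"rz":0,"hand":0.085},{"dx":-0.0316,"dy":0.0187,"dz":0,"rx":0,"ry":0,"rz":0,"hand":0.085},{"dx":-0.0316,"dy":0.0187,"dz":0,"rx":0,"ry":0,"rz":0,"hand":0.085},{"dx":-0.0316,"dy":0.0187,"dz":0,"rx":0,"ry":0,"rz":0,"hand":0.085},{"dx":-0.0316,"dy":0.0187,"dz":0,"rx":0,"ry":0,"rz":0,"hand":0.085},{"dx":-0.0316,"dy":0.0187,"dz":0,"rx":0,"ry":0,"rz":0,"hand":0.085},{"dx":-0.0316,"dy":0.0187,"dz":0,"rx":0,"ry":0,"rz":0,"hand":0.085},{"dx":-0.0316,"dy":0.0187,"dz":0,"rx":0,"ry":0,"rz":0,"hand":0.085}]' 25
python3 go.py .532 -.299 .024 -10
```

```text
clock: 2.17
position: [0.382, 0.1145, 0.2095]
ee_rot: [0.0, 0.766, 0.643, 0.0]
contact_force: [0.1, 1.0, 0.5]
width: 0.0851
gripper_force: 0.0
clock: 3.17
position: [0.5374, -0.2979, 0.2091]
ee_rot: [-0.0, 0.766, 0.643, 0.0]
contact_force: [0.7, -0.1, -0.8]
width: 0.0847
gripper_force: 0.0
shift mm [ -2.1  -5.1 185.1] rot deg [-0.01 -0.02  0.  ] yang -10.0 pos [ 0.5374 -0.2979  0.2091] w 0.0847 F [ 0.74 -0.07 -0.8 ] M [ 0.021 -0.035  0.015] g 0.0 t 3.17 q6 -0.445
```

```bash

python3 -m pendant '[{"dx":-0.002,"dy":-0.005,"dz":0.01,"rx":0,"ry":0,"rz":0,"hand":0.085},{"dx":0,"dy":0,"dz":0.025,"rx":0,"ry":0,"rz":0,"hand":0.085},{"dx":0,"dy":0,"dz":0.025,"rx":0,"ry":0,"rz":0,"hand":0.085},{"dx":0,"dy":0,"dz":0.02,"rx":0,"ry":0,"rz":0,"hand":0.085},{"dx":0,"dy":0,"dz":0.02,"rx":0,"ry":0,"rz":0,"hand":0.085},{"dx":0,"dy":0,"dz":0.02,"rx":0,"ry":0,"rz":0,"hand":0.085},{"dx":0,"dy":0,"dz":0.02,"rx":0,"ry":0,"rz":0,"hand":0.085},{"dx":0,"dy":0,"dz":0.015,"rx":0,"ry":0,"rz":0,"hand":0.085},{"dx":0,"dy":0,"dz":0.015,"rx":0,"ry":0,"rz":0,"hand":0.085},{"dx":0,"dy":0,"dz":0.01,"rx":0,"ry":0,"rz":0,"hand":0.085},{"dx":0,"dy":0,"dz":0.005,"rx":0,"ry":0,"rz":0,"hand":0.085}]' 25
python3 go.py .532 -.299 .024 -10
python3 - <<'E'
from h import *
import cv2
t=manip.get_image("top")["frame"][150:260,330:440];s=manip.get_image("scene")["frame"][190:300,300:410]
cv2.imwrite("pics/g1.png",cv2.resize(np.hstack([t,s]),None,fx=3.5,fy=3.5)[:,:,::-1])
E
```

```text
clock: 4.08
position: [0.5311, -0.2966, 0.0226]
ee_rot: [-0.001, 0.766, 0.643, -0.0]
contact_force: [0.7, 1.0, -0.0]
width: 0.0848
gripper_force: 0.0
shift mm [-2.2  1.3 -1.4] rot deg [-0.14 -0.07  0.03] yang -9.97 pos [ 0.5311 -0.2966  0.0226] w 0.0848 F [ 0.74  0.99 -0.04] M [-0.045 -0.005 -0.028] g 0.0 t 4.08 q6 -0.45
```

View pics/g1.png

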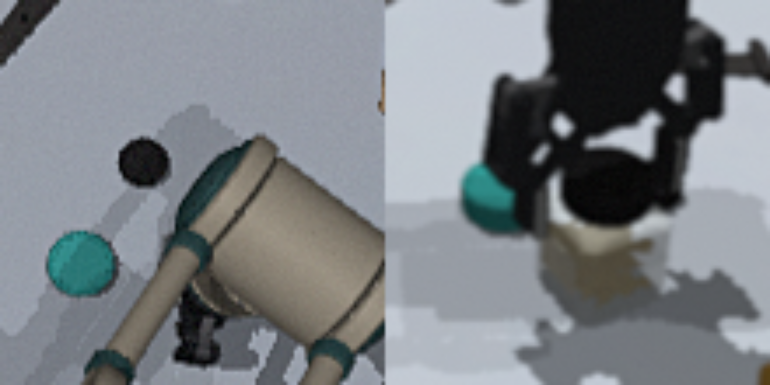

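The fingers straddle the jar on its ±x sides, around the lid in the right half of the crop. They are clear of the turquoise lid. Closing lightly.

```bash

python3 -m pendant '[{"dx":-0.002,"dy":0.001,"dz":0,"rx":0,"ry":0,"rz":0,"hand":0.066},{"dx":0,"dy":0,"dz":0,"rx":0,"ry":0,"rz":0,"hand":0.064},{"dx":0,"dy":0,"dz":0,"rx":0,"ry":0,"rz":0,"hand":0.062},{"dx":0,"dy":0,"dz":0,"rx":0,"ry":0,"rz":0,"hand":0.06},{"dx":0,"dy":0,"dz":0,"rx":0,"ry":0,"rz":0,"hand":0.056},{"dx":0,"dy":0,"dz":0,"rx":0,"ry":0,"rz":0,"hand":0.05},{"dx":0,"dy":0,"dz":0,"rx":0,"ry":0,"rz":0,"hand":0.05},{"dx":0,"dy":0,"dz":0,"rx":0,"ry":0,"rz":0,"hand":0.05},{"dx":0,"dy":0,"dz":0,"rx":0,"ry":0,"rz":0,"hand":0.05},{"dx":0,"dy":0,"dz":0,"rx":0,"ry":0,"rz":0,"hand":0.05},{"dx":0,"dy":0,"dz":0,"rx":0,"ry":0,"rz":0,"hand":0.05},{"dx":0,"dy":0,"dz":0,"rx":0,"ry":0,"rz":0,"hand":0.05}]' 28
python3 go.py .532 -.299 .024 -10
```

```text
clock: 5.18
position: [0.532, -0.2996, 0.0254]
ee_rot: [0.0, 0.766, 0.643, -0.0]
contact_force: [-4.4, 0.3, 5.5]
width: 0.0589
gripper_force: 29.6
shift mm [ 0.6 -0.1  1.4] rot deg [-0.02  0.04  0.03] yang -9.97 pos [ 0.532  -0.2996  0.0254] w 0.0589 F [-4.42  0.31  5.55] M [-0.036  0.605 -0.063] g 29.6 t 5.18 q6 -0.452
```

```bash

python3 -m pendant '[{"dx":0,"dy":0,"dz":-0.004,"rx":0,"ry":0,"rz":0,"hand":0.05},{"dx":0,"dy":0,"dz":-0.01,"rx":0,"ry":0,"rz":0,"hand":0.05},{"dx":0,"dy":0,"dz":-0.015,"rx":0,"ry":0,"rz":0,"hand":0.05},{"dx":0,"dy":0,"dz":-0.015,"rx":0,"ry":0,"rz":0,"hand":0.05},{"dx":0,"dy":0,"dz":-0.015,"rx":0,"ry":0,"rz":0,"hand":0.05},{"dx":0,"dy":0,"dz":-0.015,"rx":0,"ry":0,"rz":0,"hand":0.05},{"dx":0,"dy":0,"dz":-0.015,"rx":0,"ry":0,"rz":0,"hand":0.05},{"dx":0,"dy":0,"dz":-0.01,"rx":0,"ry":0,"rz":0,"hand":0.05},{"dx":0,"dy":0,"dz":-0.005,"rx":0,"ry":0,"rz":0,"hand":0.05},{"dx":0,"dy":0,"dz":0,"rx":0,"ry":0,"rz":0,"hand":0.05},{"dx":0,"dy":0,"dz":0,"rx":0,"ry":0,"rz":0,"hand":0.05}]' 28
python3 go.py .591 .119 .128 -2.8
python3 - <<'E'
from h import *
import cv2
d=manip.get_image("scene");p=manip.get_state()["position"];u=proj(d,[p+[0,0,.03]])[0].astype(int);print(u)
s=d["frame"][u[1]-70:u[1]+60,u[0]-70:u[0]+70]
cv2.imwrite("pics/g2.png",cv2.resize(s,None,fx=4,fy=4)[:,:,::-1])
E
```

```text
clock: 6.1
position: [0.5323, -0.2991, 0.128]
ee_rot: [-0.0, 0.766, 0.643, 0.0]
contact_force: [0.1, -0.8, -3.5]
width: 0.0585
gripper_force: 31.2
shift mm [ 4.22e+02 -1.46e+01  1.00e-01] rot deg [-0.02 -0.03 -7.17] yang -9.97 pos [ 0.5323 -0.2991  0.128 ] w 0.0585 F [ 0.15 -0.84 -3.53] M [-0.005 -0.023 -0.045] g 31.2 t 6.1 q6 -0.452
[365 207]
```

View pics/g2.png

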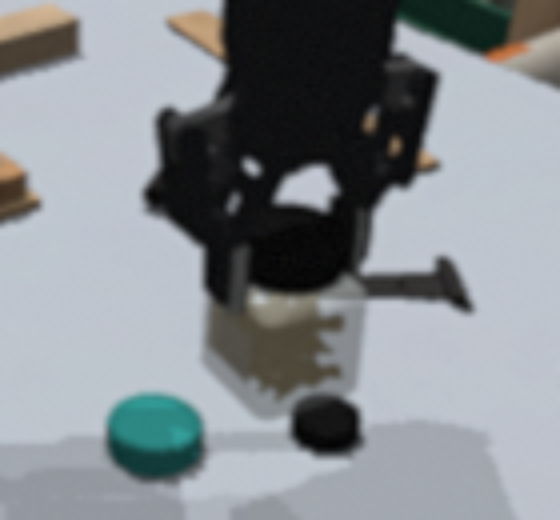

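The jar hangs level between the fingers, with its base at about (265,410) in the crop and the lid between the fingers. Moving it over the pocket.

```bash

python3 -m pendant '[{"dx":0,"dy":0,"dz":0,"rx":0,"ry":0,"rz":-3.58,"hand":0.05},{"dx":0,"dy":0,"dz":0,"rx":0,"ry":0,"rz":-3.58,"hand":0.05},{"dx":0.02,"dy":0.003,"dz":0,"rx":0,"ry":0,"rz":0,"hand":0.05},{"dx":0.03,"dy":0.003,"dz":0,"rx":0,"ry":0,"rz":0,"hand":0.05},{"dx":0.03,"dy":0.003,"dz":0,"rx":0,"ry":0,"rz":0,"hand":0.05},{"dx":0.03,"dy":0.003,"dz":0,"rx":0,"ry":0,"rz":0,"hand":0.05},{"dx":0.03,"dy":0.003,"dz":0,"rx":0,"ry":0,"rz":0,"hand":0.05},{"dx":0.03,"dy":0.003,"dz":0,"rx":0,"ry":0,"rz":0,"hand":0.05},{"dx":0.03,"dy":0.003,"dz":0,"rx":0,"ry":0,"rz":0,"hand":0.05},{"dx":0.03,"dy":0.003,"dz":0,"rx":0,"ry":0,"rz":0,"hand":0.05},{"dx":0.03,"dy":0.003,"dz":0,"rx":0,"ry":0,"rz":0,"hand":0.05},{"dx":0.03,"dy":0.003,"dz":0,"rx":0,"ry":0,"rz":0,"hand":0.05}]' 28
python3 -m pendant '[{"dx":0.03,"dy":0.003,"dz":0,"rx":0,"ry":0,"rz":0,"hand":0.05},{"dx":0.03,"dy":0.003,"dz":0,"rx":0,"ry":0,"rz":0,"hand":0.05},{"dx":0.03,"dy":0.002,"dz":0,"rx":0,"ry":0,"rz":0,"hand":0.05},{"dx":0.02,"dy":0,"dz":0,"rx":0,"ry":0,"rz":0,"hand":0.05},{"dx":0.012,"dy":0,"dz":0,"rx":0,"ry":0,"rz":0,"hand":0.05},{"dx":0.008,"dy":0,"dz":0,"rx":0,"ry":0,"rz":0,"hand":0.05},{"dx":0,"dy":0,"dz":0,"rx":0,"ry":0,"rz":0,"hand":0.05},{"dx":0,"dy":0,"dz":0,"rx":0,"ry":0,"rz":0,"hand":0.05}]' 28
python3 go.py .591 .119 .048 -2.8
python3 - <<'E'
from h import *
import cv2
d=manip.get_image("scene");u=proj(d,[[.591,.119,.09]])[0].astype(int)
s=d["frame"][u[1]-50:u[1]+60,u[0]-70:u[0]+70]
e=manip.get_image("top");v=proj(e,[[.591,.119,.09]])[0].astype(int);T=e["frame"][v[1]-55:v[1]+55,v[0]-70:v[0]+70]
cv2.imwrite("pics/g3.png",cv2.resize(np.hstack([s,T]),None,fx=2.8,fy=2.8,interpolation=2)[:,:,::-1])
E
```

```text
clock: 7.15
position: [0.576, -0.0096, 0.1271]
ee_rot: [-0.001, 0.724, 0.69, -0.001]
contact_force: [0.5, -0.7, -3.4]
width: 0.0587
gripper_force: 31.2
clock: 7.82
position: [0.5908, 0.1175, 0.1278]
ee_rot: [0.0, 0.724, 0.69, -0.001]
contact_force: [0.2, -0.3, -3.0]
width: 0.0586
gripper_force: 31.2
shift mm [ 1.6  0.2 79.8] rot deg [-0.05  0.06  0.  ] yang -2.8 pos [0.5908 0.1175 0.1278] w 0.0586 F [ 0.23 -0.34 -3.  ] M [-0.05  -0.007 -0.042] g 31.2 t 7.82 q6 0.131
```

View pics/g3.png

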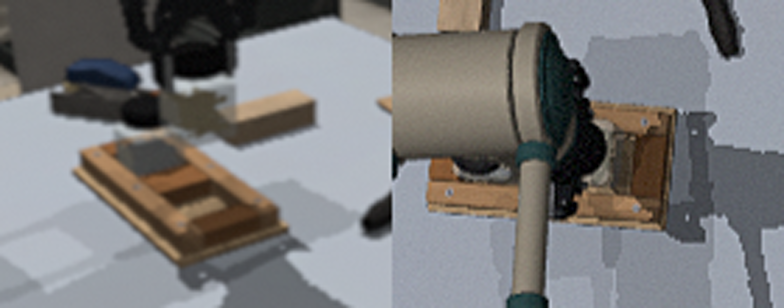

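The jar (left crop, ~(205,105)) hangs above the empty pocket. Lowering it to just above the rim, then easing it in.

```bash

python3 -m pendant '[{"dx":0.0015,"dy":0,"dz":0.01,"rx":0,"ry":0,"rz":0,"hand":0.05},{"dx":0,"dy":0,"dz":0.015,"rx":0,"ry":0,"rz":0,"hand":0.05},{"dx":0,"dy":0,"dz":0.015,"rx":0,"ry":0,"rz":0,"hand":0.05},{"dx":0,"dy":0,"dz":0.015,"rx":0,"ry":0,"rz":0,"hand":0.05},{"dx":0,"dy":0,"dz":0.01,"rx":0,"ry":0,"rz":0,"hand":0.05},{"dx":0,"dy":0,"dz":0.005,"rx":0,"ry":0,"rz":0,"hand":0.05},{"dx":0,"dy":0,"dz":0.003,"rx":0,"ry":0,"rz":0,"hand":0.05},{"dx":0,"dy":0,"dz":0.003,"rx":0,"ry":0,"rz":0,"hand":0.05},{"dx":0,"dy":0,"dz":0.003,"rx":0,"ry":0,"rz":0,"hand":0.05},{"dx":0,"dy":0,"dz":0,"rx":0,"ry":0,"rz":0,"hand":0.05},{"dx":0,"dy":0,"dz":0,"rx":0,"ry":0,"rz":0,"hand":0.05}]' 28
python3 go.py .591 .119 .034 -2.8
```

```text
clock: 8.83
position: [0.5914, 0.1198, 0.0497]
ee_rot: [0.0, 0.724, 0.69, 0.0]
contact_force: [-0.3, -0.3, -3.3]
width: 0.0588
gripper_force: 31.2
shift mm [-0.9 -0.4 15.7] rot deg [ 0.04 -0.01 -0.01] yang -2.81 pos [0.5914 0.1198 0.0497] w 0.0588 F [-0.28 -0.33 -3.32] M [-0.015 -0.02   0.004] g 31.2 t 8.83 q6 0.134
```

```bash

python3 -m pendant '[{"dx":0,"dy":0,"dz":0.003,"rx":0,"ry":0,"rz":0,"hand":0.05},{"dx":0,"dy":0,"dz":0.003,"rx":0,"ry":0,"rz":0,"hand":0.05},{"dx":0,"dy":0,"dz":0.003,"rx":0,"ry":0,"rz":0,"hand":0.05},{"dx":0,"dy":0,"dz":0.002,"rx":0,"ry":0,"rz":0,"hand":0.05},{"dx":0,"dy":0,"dz":0.002,"rx":0,"ry":0,"rz":0,"hand":0.05},{"dx":0,"dy":0,"dz":0.001,"rx":0,"ry":0,"rz":0,"hand":0.05},{"dx":0,"dy":0,"dz":0,"rx":0,"ry":0,"rz":0,"hand":0.05}]' 28
python3 go.py .591 .119 .034 -2.8
```

```text
clock: 9.42
position: [0.5909, 0.1198, 0.0349]
ee_rot: [-0.0, 0.724, 0.69, -0.0]
contact_force: [-0.1, -0.6, -3.2]
width: 0.0583
gripper_force: 31.2
shift mm [-0.8  0.1  0.9] rot deg [-0.04 -0.   -0.01] yang -2.81 pos [0.5909 0.1198 0.0349] w 0.0583 F [-0.1  -0.62 -3.18] M [ 0.002  0.009 -0.038] g 31.2 t 9.42 q6 0.134
```

```bash

python3 -m pendant '[{"dx":0,"dy":0,"dz":0.001,"rx":0,"ry":0,"rz":0,"hand":0.05},{"dx":0,"dy":0,"dz":0.001,"rx":0,"ry":0,"rz":0,"hand":0.05},{"dx":0,"dy":0,"dz":0,"rx":0,"ry":0,"rz":0,"hand":0.05}]' 28
python3 go.py .591 .119 .034 -2.8
```

```text
clock: 9.67
position: [0.5914, 0.1199, 0.0344]
ee_rot: [0.0, 0.724, 0.69, 0.0]
contact_force: [-1.4, -0.3, 3.3]
width: 0.0586
gripper_force: 31.9
shift mm [-0.9 -0.3  0.4] rot deg [ 0.04 -0.01 -0.01] yang -2.81 pos [0.5914 0.1199 0.0344] w 0.0586 F [-1.37 -0.27  3.27] M [-0.042  0.422  0.   ] g 31.9 t 9.67 q6 0.134
```

The jar touched the pocket floor at the expected height. Release, rise to lid height and check.

```bash

python3 -m pendant '[{"dx":0,"dy":0,"dz":-0.001,"rx":0,"ry":0,"rz":0,"hand":0.07},{"dx":0,"dy":0,"dz":0,"rx":0,"ry":0,"rz":0,"hand":0.085},{"dx":0,"dy":0,"dz":0,"rx":0,"ry":0,"rz":0,"hand":0.085},{"dx":0,"dy":0,"dz":0,"rx":0,"ry":0,"rz":0,"hand":0.085},{"dx":0,"dy":0,"dz":0,"rx":0,"ry":0,"rz":0,"hand":0.085},{"dx":0,"dy":0,"dz":-0.01,"rx":0,"ry":0,"rz":0,"hand":0.085},{"dx":0,"dy":0,"dz":-0.01,"rx":0,"ry":0,"rz":0,"hand":0.085},{"dx":0,"dy":0,"dz":-0.01,"rx":0,"ry":0,"rz":0,"hand":0.066},{"dx":0,"dy":0,"dz":-0.005,"rx":0,"ry":0,"rz":0,"hand":0.066},{"dx":0,"dy":0,"dz":0,"rx":0,"ry":0,"rz":0,"hand":0.066},{"dx":0,"dy":0,"dz":0,"rx":0,"ry":0,"rz":0,"hand":0.066},{"dx":0,"dy":0,"dz":0,"rx":0,"ry":0,"rz":0,"hand":0.066}]' 28
python3 go.py .591 .119 .069 -2.8
python3 - <<'E'
from h import *
import cv2
d=manip.get_image("scene");st=manip.get_state();p=st["position"];M=Rm(st["ee_rot"])
u=proj(d,[p])[0].astype(int);x0,y0=u[0]-45,u[1]-45
s=cv2.resize(d["frame"][y0:y0+75,x0:x0+90],None,fx=7,fy=7,interpolation=2)
for sgn in(-1,1):
  for k,h in enumerate((0,.01,.02)):
    q=proj(d,[p+M@[-.011,sgn*.033,-h]])[0]; cv2.circle(s,tuple(((q+.5-[x0,y0])*7).astype(int)),3,[(255,0,0),(0,255,0),(0,0,255)][k],-1)
for a in np.arange(0,6.28,.3):
    q=proj(d,[[.591+.027*np.cos(a),.119+.027*np.sin(a),.094]])[0]; cv2.circle(s,tuple(((q+.5-[x0,y0])*7).astype(int)),2,(255,255,0),-1)
    q=proj(d,[[.591+.027*np.cos(a),.119+.027*np.sin(a),.074]])[0]; cv2.circle(s,tuple(((q+.5-[x0,y0])*7).astype(int)),2,(255,0,255),-1)
cv2.imwrite("pics/g4.png",cv2.convertScaleAbs(s,alpha=1.5)[:,:,::-1])
E
```

```text
clock: 10.67
position: [0.5909, 0.1198, 0.0693]
ee_rot: [-0.0, 0.724, 0.69, -0.0]
contact_force: [-0.1, 0.8, -0.1]
width: 0.066
gripper_force: 0.0
shift mm [-0.7  0.2  0.3] rot deg [-0.02 -0.   -0.01] yang -2.81 pos [0.5909 0.1198 0.0693] w 0.066 F [-0.08  0.76 -0.13] M [ 0.013 -0.008  0.003] g 0.0 t 10.67 q6 0.134
```

View pics/g4.png

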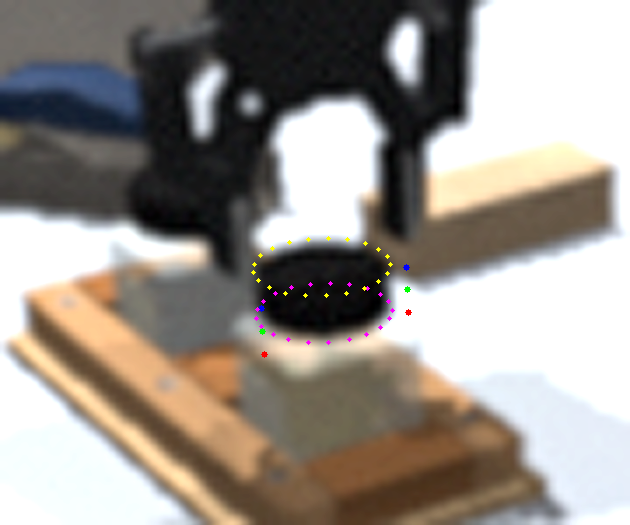

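The jar is seated: the projected lid outline (yellow and magenta) matches the black lid at (322,290). The fingertips at (240,268) and (405,238) still sit around lid-top height, well behind the nominal TCP, so I need to go about 17 mm lower before gripping the lid.

```bash

python3 -m pendant '[{"dx":-0.0005,"dy":0,"dz":0.005,"rx":0,"ry":0,"rz":0,"hand":0.066},{"dx":0,"dy":0,"dz":0.005,"rx":0,"ry":0,"rz":0,"hand":0.066},{"dx":0,"dy":0,"dz":0.004,"rx":0,"ry":0,"rz":0,"hand":0.066},{"dx":0,"dy":0,"dz":0.003,"rx":0,"ry":0,"rz":0,"hand":0.066},{"dx":0,"dy":0,"dz":0,"rx":0,"ry":0,"rz":0,"hand":0.06},{"dx":0,"dy":0,"dz":0,"rx":0,"ry":0,"rz":0,"hand":0.058},{"dx":0,"dy":0,"dz":0,"rx":0,"ry":0,"rz":0,"hand":0.055},{"dx":0,"dy":0,"dz":0,"rx":0,"ry":0,"rz":0,"hand":0.045},{"dx":0,"dy":0,"dz":0,"rx":0,"ry":0,"rz":0,"hand":0.045},{"dx":0,"dy":0,"dz":0,"rx":0,"ry":0,"rz":0,"hand":0.045}]' 28
python3 go.py .591 .119 .069 -2.8
python3 - <<'E'
from h import *
import cv2
d=manip.get_image("scene");st=manip.get_state();p=st["position"]
u=proj(d,[p])[0].astype(int);x0,y0=u[0]-45,u[1]-45
s=cv2.resize(d["frame"][y0:y0+75,x0:x0+90],None,fx=7,fy=7,interpolation=2)
cv2.imwrite("pics/g5.png",cv2.convertScaleAbs(s,alpha=3)[:,:,::-1])
E
```

```text
clock: 11.55
position: [0.5915, 0.1193, 0.0526]
ee_rot: [0.0, 0.724, 0.69, 0.0]
contact_force: [0.3, -0.6, -0.1]
width: 0.0532
gripper_force: 30.2
shift mm [ -0.3  -0.4 -16.4] rot deg [ 0.05 -0.01 -0.02] yang -2.82 pos [0.5915 0.1193 0.0526] w 0.0532 F [ 0.33 -0.6  -0.13] M [ 0.006 -0.068  0.011] g 30.2 t 11.55 q6 0.133
```

View pics/g5.png

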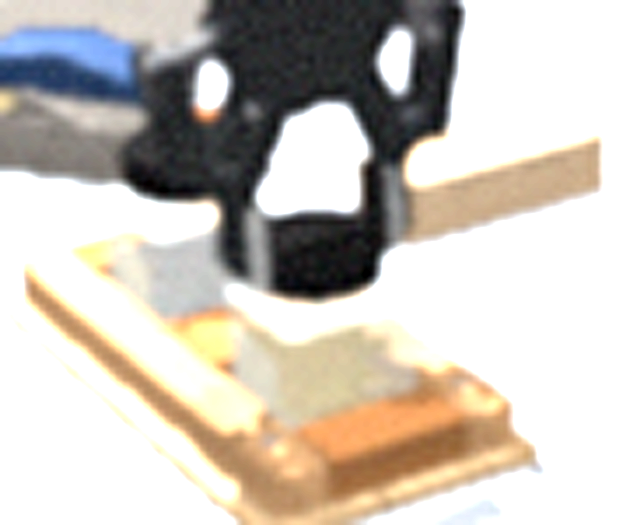

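The pads grip the lid, with their tips near its lower edge at (260,285), and there is no vertical force. Tightening the grip on the lid and starting the twist.

```bash

python3 -m pendant '[{"dx":0,"dy":0,"dz":0,"rx":0,"ry":0,"rz":0,"hand":0.045},{"dx":0,"dy":0,"dz":0,"rx":0,"ry":0,"rz":0,"hand":0.045},{"dx":0,"dy":0,"dz":0,"rx":0,"ry":0,"rz":0,"hand":0.045},{"dx":0,"dy":0,"dz":0,"rx":0,"ry":0,"rz":-5,"hand":0.045},{"dx":0,"dy":0,"dz":0,"rx":0,"ry":0,"rz":-5,"hand":0.045},{"dx":0,"dy":0,"dz":0,"rx":0,"ry":0,"rz":-5,"hand":0.045},{"dx":0,"dy":0,"dz":-0.0003,"rx":0,"ry":0,"rz":-5,"hand":0.045},{"dx":0,"dy":0,"dz":-0.0002,"rx":0,"ry":0,"rz":-5,"hand":0.045}]' 65
python3 go.py .591 .119 .052 77
```

```text
clock: 12.27
position: [0.591, 0.1199, 0.0533]
ee_rot: [-0.0, 0.556, 0.831, 0.001]
contact_force: [-0.7, 1.5, 5.3]
width: 0.0524
gripper_force: 67.8
shift mm [-0.8 -0.3  1.3] rot deg [ 6.000e-02 -4.000e-02 -5.463e+01] yang 22.37 pos [0.591  0.1199 0.0533] w 0.0524 F [-0.75  1.47  5.32] M [ 0.136  0.173 -0.152] g 67.8 t 12.27 q6 -0.307
```

```bash

python3 -m pendant '[{"dx":0,"dy":0,"dz":-0.0002,"rx":0,"ry":0,"rz":-5,"hand":0.045},{"dx":0,"dy":0,"dz":-0.0002,"rx":0,"ry":0,"rz":-5,"hand":0.045},{"dx":0,"dy":0,"dz":-0.0002,"rx":0,"ry":0,"rz":-5,"hand":0.045},{"dx":0,"dy":0,"dz":-0.0002,"rx":0,"ry":0,"rz":-5,"hand":0.045},{"dx":0,"dy":0,"dz":-0.0002,"rx":0,"ry":0,"rz":-5,"hand":0.045}]' 65
python3 go.py .591 .119 .052 77
python3 -m pendant '[{"dx":0,"dy":0,"dz":-0.0002,"rx":0,"ry":0,"rz":-5,"hand":0.045},{"dx":0,"dy":0,"dz":-0.0002,"rx":0,"ry":0,"rz":-5,"hand":0.045},{"dx":0,"dy":0,"dz":-0.0002,"rx":0,"ry":0,"rz":-5,"hand":0.045},{"dx":0,"dy":0,"dz":0,"rx":0,"ry":0,"rz":-5,"hand":0.045},{"dx":0,"dy":0,"dz":0,"rx":0,"ry":0,"rz":-5,"hand":0.045},{"dx":0,"dy":0,"dz":0,"rx":0,"ry":0,"rz":-4,"hand":0.045},{"dx":0,"dy":0,"dz":0,"rx":0,"ry":0,"rz":0,"hand":0.045},{"dx":0,"dy":0,"dz":0,"rx":0,"ry":0,"rz":0,"hand":0.045},{"dx":0,"dy":0,"dz":0,"rx":0,"ry":0,"rz":0,"hand":0.045}]' 65
python3 go.py .591 .119 .052 77
```

```text
clock: 12.68
position: [0.5918, 0.1198, 0.0549]
ee_rot: [0.001, 0.363, 0.932, 0.001]
contact_force: [-0.6, 0.4, 5.7]
width: 0.0522
gripper_force: 68.0
shift mm [ 0.  -1.2  2.9] rot deg [  0.11   0.06 -29.6 ] yang 47.4 pos [0.5918 0.1198 0.0549] w 0.0522 F [-0.64  0.35  5.7 ] M [ 0.142  0.117 -0.034] g 68.0 t 12.68 q6 -0.744
clock: 13.43
position: [0.5918, 0.1196, 0.0552]
ee_rot: [0.001, 0.121, 0.993, 0.0]
contact_force: [0.3, -0.4, 5.6]
width: 0.0524
gripper_force: 67.8
shift mm [ 0.7 -0.7  3.2] rot deg [ 0.05  0.1  -0.86] yang 76.14 pos [0.5918 0.1196 0.0552] w 0.0524 F [ 0.29 -0.44  5.64] M [0.108 0.003 0.054] g 67.8 t 13.43 q6 -1.245
```

Turned 79° with no residual torque. Lifting slowly while watching the force.

```bash

python3 -m pendant '[{"dx":0,"dy":0,"dz":-0.001,"rx":0,"ry":0,"rz":0,"hand":0.045},{"dx":0,"dy":0,"dz":-0.001,"rx":0,"ry":0,"rz":0,"hand":0.045},{"dx":0,"dy":0,"dz":-0.001,"rx":0,"ry":0,"rz":0,"hand":0.045},{"dx":0,"dy":0,"dz":-0.001,"rx":0,"ry":0,"rz":0,"hand":0.045}]' 65
python3 go.py .591 .119 .052 76
```

```text
clock: 13.77
position: [0.5906, 0.1192, 0.058]
ee_rot: [-0.001, 0.12, 0.993, -0.0]
contact_force: [-0.7, 0.5, -0.8]
width: 0.0522
gripper_force: 67.8
shift mm [-0.4 -0.1  6. ] rot deg [-0.02 -0.07  0.17] yang 76.17 pos [0.5906 0.1192 0.058 ] w 0.0522 F [-0.7   0.49 -0.77] M [-0.048  0.046  0.008] g 67.8 t 13.77 q6 -1.246
```

The force equals the lid's weight, so it is free. Lifting it about 36 mm more.

```bash

python3 -m pendant '[{"dx":0,"dy":0,"dz":-0.003,"rx":0,"ry":0,"rz":0,"hand":0.045},{"dx":0,"dy":0,"dz":-0.004,"rx":0,"ry":0,"rz":0,"hand":0.045},{"dx":0,"dy":0,"dz":-0.005,"rx":0,"ry":0,"rz":0,"hand":0.045},{"dx":0,"dy":0,"dz":-0.006,"rx":0,"ry":0,"rz":0,"hand":0.045},{"dx":0,"dy":0,"dz":-0.006,"rx":0,"ry":0,"rz":0,"hand":0.045},{"dx":0,"dy":0,"dz":-0.006,"rx":0,"ry":0,"rz":0,"hand":0.045},{"dx":0,"dy":0,"dz":-0.004,"rx":0,"ry":0,"rz":0,"hand":0.045},{"dx":0,"dy":0,"dz":-0.002,"rx":0,"ry":0,"rz":0,"hand":0.045},{"dx":0,"dy":0,"dz":0,"rx":0,"ry":0,"rz":0,"hand":0.045},{"dx":0,"dy":0,"dz":0,"rx":0,"ry":0,"rz":0,"hand":0.045},{"dx":0,"dy":0,"dz":0,"rx":0,"ry":0,"rz":0,"hand":0.045},{"dx":0,"dy":0,"dz":0,"rx":0,"ry":0,"rz":0,"hand":0.045}]' 65
python3 go.py .591 .119 .094 76
python3 - <<'E'
from h import *
import cv2
d=manip.get_image("scene");st=manip.get_state();p=st["position"]
u=proj(d,[p])[0].astype(int);x0,y0=u[0]-45,u[1]-40
s=cv2.resize(d["frame"][y0:y0+75,x0:x0+90],None,fx=7,fy=7,interpolation=2)
cv2.imwrite("pics/g6.png",cv2.convertScaleAbs(s,alpha=1.8)[:,:,::-1])
E
```

```text
clock: 14.77
position: [0.5908, 0.1192, 0.094]
ee_rot: [-0.0, 0.12, 0.993, -0.0]
contact_force: [0.1, -0.3, -0.9]
width: 0.052
gripper_force: 67.8
shift mm [-0.2 -0.2  0. ] rot deg [-0.01 -0.04  0.19] yang 76.19 pos [0.5908 0.1192 0.094 ] w 0.052 F [ 0.07 -0.27 -0.86] M [-0.     0.024 -0.003] g 67.8 t 14.77 q6 -1.246
```

View pics/g6.png

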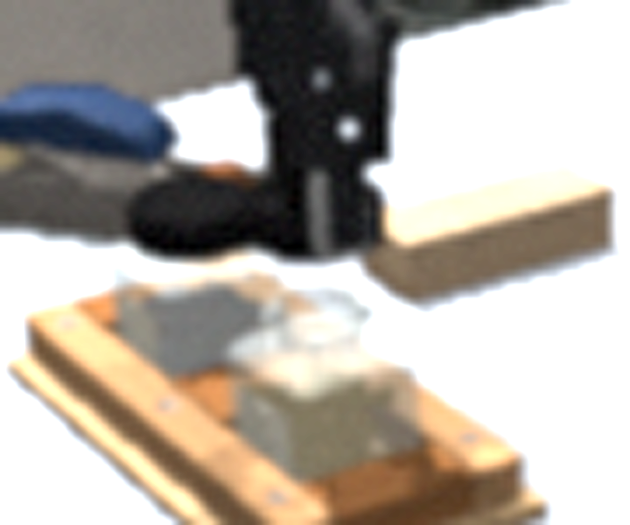

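The jar stands open in the pocket, its neck visible at (320,310). The lid is held level above it at (320,220). Handing in.

```bash
python3 -c "from rig import manip; print(manip.sign_off())"
```

```text
the job is handed in; nothing more can be done
None
```

The job is handed in at about 15 s of the 48 s allowed, but the hand-in gave no verdict: the last picture shows the jar open in the pocket and the lid, turned about 79°, held level above it by an estimated 25 mm.

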